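Punch the gauge marks on a tensile bar

ROBOT

A 7-joint arm with a two-finger parallel gripper is mounted at the origin on the work surface. World frame = base frame: x ahead of the robot, y to its left, z up, the work surface at z = 0. Lengths are in m, angles in rad, forces in N, time in s.
With the tool pointing down it reaches from about 0.4 to 0.9 m from the base axis. Payload 5.6 kg.
Tool frame: the origin (TCP) lies at the centre of the arm's flange, where the gripper is bolted on; the fingertips stand 190 mm ahead of it and the grasp point (between the pads) lies 171 mm ahead of it; z points along the fingers, y is the line along which they close (so a half turn about z gives the same grasp; the last joint's range is limited). The gripper opens to 92 mm and grips with 3 to 60 N. Pads are 20 mm wide; open, the fingers measure 128 mm over their backs; the gripper's body (75 mm by 189 mm) begins 69 mm behind the grasp point.
Start: joints at [-1.175, 0.468, -0.012, 1.603, 0.006, 1.071, -0.056], TCP at [0.276, 0.588, 0.405] pointing down, gripper open.
Joint ranges: [-2.53, 2.53], [-0.31, 2.02], [-1.57, 1.55], [0.28, 2.44], [-1.29, 4.43], [0.15, 1.84], [-2.92, 2.92]. Speed limits (rad/s): [2.57, 2.57, 3.14, 3.14, 3.14, 3.14, 3.14].

INTERFACE

Orientations are given as a unit quaternion [w, x, y, z].
In Python, from station import get_state, cams, order, spotter gives the robot as it stands. The module is installed in compiled form; this text tells all that it offers.
- The arm moves only by the shell command python3 -m creep 'ROWS' [FORCE]. ROWS is JSON, a list of rows, each a list of 3 entries, a list of its own where there are three numbers: the opening, from -1 (shut) to 1 (fully open), then the shift along the tool's x, y, z scaled (see below), then the turn, a rotation vector about the tool's x, y, z scaled (see below). In form: [[grip, [dx, dy, dz], [wx, wy, wz]], ...]. A call has exactly 10 rows; each row shifts and turns the commanded pose from where the row before left it, along the tool's axes as they then stand; what a row does not reach is not made up. The controller multiplies each number of a shift by 15 cm and each number of a turn by 30 degrees. A row lasts 1/8 s, in which the tool goes at most 62.5 mm and 10.7 degrees, less where a joint would pass 70% of its speed; a pose out of reach is approached as far as the arm can. A call with a number of a shift or a turn outside -1 to 1 is refused whole. A call with a gripper value outside its range is refused whole. The fingers move at their own pace and stop on an object; FORCE is the grip in N (left out, the last holds). Time passes only in rows, so rows that do not move let the fingers close, or fill a call up. It gives the time, the measured TCP pose, the force, the opening and the grip force at its end, in the units of the state.
- get_state(): the state, without advancing time (a new reading comes with each control period).
- cams.grab_frame(name): name is "scene" or "top" or "wrist"; returns a dict with "frame" (384x512x3 uint8, red, green, blue), "range_z" (384x512 float32, m along the optical axis (not along the pixel's ray), 0 where there is no reading), "fx", "fy", "cx", "cy" (pixels), "rvec" (rotation vector, rad) and "tvec" (3), from world to camera coordinates, as OpenCV has them; the wrist camera has in their place "tool_from_camera" (4x4, takes a point from camera to tool coordinates, whose origin is the TCP and whose axes are the flange's). Camera axes: x right, y down, z forward; pixel columns grow to the right and rows downward; lengths in m; the calibration is good to about 2 mm. A picture is of the moment at which its call begins: read the wrist's pose just before it.
- order.finish_job(): hands the job in; it is judged then, once.
Trained networks look in the newest picture that a camera, given by its name, has taken for a name from the list of things; names that differ only in an ending like _2 or _b are one class to them, and where a whole thing is asked for, a point or a joint stands for the part that bears it (a point fixed in the world has none). Each returns a list of dicts, best first, with "conf" (0 to 1); they miss things now and then, are a little off and sometimes report something else, mostly with a low value. They report only what shows in the picture. A call takes as long as a camera call.
- spotter.outline_of(label, camera): "mask" (384x512 bool, what is visible of it) and "at" ([column, row] in pixels, amid what is visible of it).
- spotter.spot_point(label, camera): "at" ([column, row] in pixels: a listed point, or the origin of a listed thing).
The state is a dict: "time": time; "qpos": joint angles; "qvel": joint speeds; "tau": joint torques, N m; "ee_pos": TCP position; "orientation": TCP orientation; "contact_force": force on the tool from outside, world axes, zero at the start; "moment": the same for the moment, N m; "gripper_width": finger opening in m; "finger_force": force on a finger pad.
Only numpy, scipy, OpenCV 4.12 (cv2) and the standard library are available. Lean on these libraries where they do the work, as an engineer would, in place of code of your own. Each camera call takes 0.05 s, during which the arm holds its last target. There are 200 camera calls.

TASK

Slide the flat tensile bar along the marking block until its end is fully home against the stop. Then take the two-point gauge punch, set it down gently on the bar with one point either side of the middle of the narrow waist and both on its centre line, press it squarely so that each point bears with about 8 N for a second, and lift it straight off without dragging the points or shifting the bar. Stand the punch back upright in its rest and leave the other things on the bench as they are.

Things in the scene. Friction and masses are not known exactly. Their poses are not given: they have to be found in the camera images.
- block: marking block, fixed ground steel, 245 long, 60 wide, 25 mm high. Origin: on the bench under where the bar's middle lies when home. x: along the block towards the stop; z up. Flat top at z = 25 mm, x = -130..115 mm. Four dark lugs 40 x 12 mm, 5 mm above the top, at x = -95..-55 and 55..95 mm, leave a groove 23 mm wide, open at the -x end. Dark lines across the top at x = -25 and 25 mm show where the dots belong
- block_stop (a point): the stop at the block's +x end, a dark steel cross piece 46 mm wide, 12 mm thick, rising 10 mm above the block's top. The point: middle of the face that the bar comes against, at the level of the block's top (x = 100 mm in the block's frame); same axes as the block
- bar_mid (a point): flat aluminium tensile bar (dog-bone) lying loose in the block's groove: 200 long, 6 mm thick, about 55 g, ends 20 mm wide, waist 57 long and 12.5 mm wide. The point: middle of its upper face, 31 mm above the bench, 100 mm from either end; x along the bar towards the stop, z up. It starts 12 to 25 mm short of the stop, slides freely, and can be pushed at its -x end; home = end touching the stop
- punch_grip (a point): two-point gauge punch, steel, about 300 g: upright square shank 20 x 20 x 70 mm on a foot 64 x 20 x 16 mm with two conical points, 10 mm long and 50 mm apart, under it. The point: middle of the shank, 35 mm from both its ends, 51 mm above the foot's underside, 61 mm above the tips. x: along the foot, through both points (a half turn is the same); z up the shank. It starts upright in its rest; grip either pair of flats
- punch_mid (a point): the place midway between the two tips of the punch, at tip level, 61 mm below punch_grip along its z; same axes
- point_a: the hardened point of the punch at +25 mm along the punch's x; origin at its tip. Dots come out right with 6 to 10 N on each point for at least half a second; more than 14 N on a point ruins the bar. Bar and block are rigid: a millimetre decides, so go by force, not by measured height. Keep the points off the steel block
- point_b: the other point of the punch, at -25 mm along the punch's x; origin at its tip
- stand_seat (a point): the punch's rest: fixed black plastic, plate 120 x 64 mm, walls up to 24 mm above the bench round an oblong recess 69.6 x 25 mm (long side along x, z up). The point: middle of the recess, on the ledges that carry the punch's foot, 16 mm above the bench; the walls rise 8 mm above the ledges, and between the ledges is room for the points, which hang 10 mm below them
- rack: bystander: fixed grey tray 225 x 105 x 22 mm (long side along x) with three spare bars; origin under its middle. Rest and tray may change sides
- tin: bystander: small round aluminium sample tin with lid, 63 mm across, 40 mm high; origin under its middle; it stands between the robot and the block
- beaker: bystander: glass beaker, 70 mm across, 95 mm high; origin under its middle
- hammer: bystander: small hammer lying on the bench, 260 mm long along its x, head at +x; origin at bench level, half-way along
- brush: bystander: sieve brush lying on the bench, 180 mm long; origin at bench level, half-way along
- caliper: bystander: vernier caliper lying on the bench beyond the block, 210 mm long, 8 mm thick; origin at bench level, half-way along the beam

How it is judged:
On the way, in this order (a step that is already met when the one before it is completed fails the run):
1. the bar is home: its end touches the stop (within 1.5 mm), lying flat in the groove (x of bar_mid in the frame of block above -0.0015 m and z of bar_mid in the frame of block below 0.033 m and angle between the x axis of bar_mid and the x axis of block, either way round below 0.05 rad), for 0.2 s.
2. the punch stands square on the bar, each point bearing with 6 to 10 N, centred within 3 mm of the middle of the waist, for half a second (contact force between point_a and bar between 6 and 10 N and contact force between point_b and bar between 6 and 10 N and horizontal distance between punch_mid and bar_mid below 0.003 m and angle between the x axis of punch_grip and the x axis of bar_mid, either way round below 0.07 rad and angle between punch_grip's own z axis and vertical below 0.05 rad and x of bar_mid in the frame of block above -0.0025 m), for 0.5 s.
3. the punch is lifted clear of the bar (tips 20 mm above it), the bar still home (z of punch_mid in the frame of bar_mid above 0.02 m and x of bar_mid in the frame of block above -0.0025 m), for 0.1 s.
At the end, for the whole second after the job is handed in: The punch stands upright (within 0.1 rad) and at rest in the recess of its rest, its foot down on the ledges (within 3 mm) and within 6 mm of the middle; the bar lies flat and at rest in the groove of the block, its end against the stop (within 2.5 mm) (horizontal distance between punch_mid and stand_seat below 0.006 m and z of punch_mid in the frame of stand_seat below -0.007 m and angle between punch_grip's own z axis and vertical below 0.1 rad and linear speed of each of punch, bar below 0.02 m/s and x of bar_mid in the frame of block above -0.0025 m and z of bar_mid in the frame of block below 0.033 m and angle between the x axis of bar_mid and the x axis of block, either way round below 0.05 rad); the robot touches nothing.
It fails at once if a point pressed on the bar with more than 14 N (contact force between any of point_a, point_b and bar above 14 N).
It fails at once if a point bearing on the bar (over 1.5 N) away from its place or dragged off it: punch more than 4 mm off the middle of the waist or turned more than 0.1 rad from it (contact force between any of point_a, point_b and bar above 1.5 N and (horizontal distance between punch_mid and bar_mid above 0.004 m or angle between the x axis of punch_grip and the x axis of bar_mid, either way round above 0.1 rad)).
It fails at once if a point bearing on the bar (over 1.5 N) while the bar is not home against the stop (more than 3 mm off) (contact force between any of point_a, point_b and bar above 1.5 N and x of bar_mid in the frame of block below -0.003 m).
It fails at once if the points blunted on the steel block (over 5 N) (contact force between any of point_a, point_b and block above 5 N).
It fails at once if a bystander shifted more than 30 mm (distance of any of tin, beaker, hammer, brush, caliper from where it was at the start of the episode above 0.03 m).
It also fails if it takes over 72 s, if anything falls off the work surface, if the arm or the gripper's body presses on something with over 40 N, if the wrist force passes 120 N, or if a joint passes its speed limit or range.

## Working session

There is one attempt and no reset: what is moved stays moved. The work goes in short steps, Python scripts to look and compute and a shell command to move; the robot and the scene stay as the last step left them, time stands still between calls to the robot, and variables do not carry over. Pictures are saved under pics/ and viewed, at most 10 in all, crops included, and the job is handed in when it is done.

```bash
mkdir -p pics
cat > h.py <<'E'
import numpy as np, cv2
from scipy.spatial.transform import Rotation as R
from station import get_state, cams, order, spotter
def tool():
    s=get_state(); T=np.eye(4); q=s['orientation']
    T[:3,:3]=R.from_quat([q[1],q[2],q[3],q[0]]).as_matrix(); T[:3,3]=s['ee_pos']; return T,s
class Cam:
    def __init__(s,name):
        T,_=tool(); f=cams.grab_frame(name); s.name=name; s.f=f; s.im=f['frame']; s.d=f['range_z']
        if name=='wrist': s.W=T@np.array(f['tool_from_camera'])
        else:
            M=np.eye(4); M[:3,:3]=cv2.Rodrigues(np.array(f['rvec'],float))[0]; M[:3,3]=np.ravel(f['tvec']); s.W=np.linalg.inv(M)
    def ray(s,u,v): return s.W[:3,:3]@np.array([(u-s.f['cx'])/s.f['fx'],(v-s.f['cy'])/s.f['fy'],1])
    def atz(s,uv,z):
        r=s.ray(*uv); o=s.W[:3,3]; return o+r*(z-o[2])/r[2]
    def cloud(s):
        v,u=np.mgrid[:384,:512]; f=s.f
        p=np.stack([(u-f['cx'])/f['fx']*s.d,(v-f['cy'])/f['fy']*s.d,s.d],-1)
        return p@s.W[:3,:3].T+s.W[:3,3]
    def save(s,n,im=None): cv2.imwrite('pics/'+n+'.png',cv2.cvtColor(s.im if im is None else im,cv2.COLOR_RGB2BGR))
E
python3 - <<'E'
from h import *
np.set_printoptions(precision=4,suppress=True)
print(get_state())
ims=[]
for n in ['top','scene']:
    c=Cam(n); ims.append(c.im); P=c.cloud(); print(n,c.W[:3,3],c.f['fx'])
    for l,z in [('block_stop',.025),('block',0),('bar_mid',.031),('punch_grip',.067),('punch_mid',.006),('stand_seat',.016),('rack',0),('tin',0),('beaker',0),('hammer',0),('brush',0),('caliper',0)]:
        for r in spotter.spot_point(l,n)[:2]: print(l,round(r['conf'],2),np.array(r['at']),c.atz(r['at'],z))
    for l in ['block','bar_mid','punch_grip','stand_seat']:
        for r in spotter.outline_of(l,n)[:1]:
            m=r['mask']&(c.d>0); rc=cv2.minAreaRect(P[m][:,:2].astype(np.float32)); print(' out',l,r['conf'],m.sum(),np.median(P[m],0),rc)
    c.save(n)
E
```

```text
{'time': 0.0, 'qpos': array([-1.175 ,  0.4684, -0.0116,  1.6036,  0.006 ,  1.0714, -0.0563]), 'qvel': array([ 0.0005,  0.0002, -0.0001, -0.0007,  0.0003, -0.001 ,  0.001 ]), 'tau': array([ -0.001 , -52.0566,  -0.0125, -24.3742,  -0.0565,   0.0174,
         0.0002]), 'ee_pos': array([0.2761, 0.5882, 0.4038]), 'orientation': array([-0.0001,  0.2177,  0.976 , -0.0008]), 'contact_force': array([0.0971, 0.5943, 0.5135]), 'moment': array([ 0.0476, -0.0259,  0.0473]), 'finger_force': 0.0, 'gripper_width': 0.09176920863457942}
top [0.4871 0.1052 1.4698] 414.62383740057254
block_stop 0.94 [248.2 203.7] [0.5223 0.1009 0.025 ]
block_stop 0.4 [208.9 150.7] [0.7044 0.243  0.025 ]
block 0.73 [279.3 202.7] [ 0.5292 -0.0094  0.    ]
bar_mid 0.87 [281.5 198.9] [ 0.5417 -0.0144  0.031 ]
punch_grip 0.73 [290.9 156.7] [ 0.6849 -0.0404  0.067 ]
punch_grip 0.46 [370.5 211.6] [ 0.5046 -0.315   0.067 ]
punch_mid 0.63 [366.5 213.4] [ 0.4986 -0.3191  0.006 ]
stand_seat 0.84 [368.4 210.1] [ 0.5103 -0.3228  0.016 ]
stand_seat 0.7 [190.1 223.5] [0.4485 0.3019 0.016 ]
rack 0.62 [186.4 221.2] [0.4559 0.3173 0.    
[... 1563 characters left out ...]
.4439 0.4935 0.    ]
caliper 0.82 [189.5 210.8] [ 0.6783 -0.0456  0.    ]
 out block 0.88 1341 [0.5473 0.008  0.0249] ((0.5261892676353455, -0.019359707832336426), (0.095076784491539, 0.25690174102783203), 13.884878158569336)
 out bar_mid 0.73 326 [ 0.5418 -0.0206  0.0315] ((0.5391261577606201, -0.01586836576461792), (0.028105616569519043, 0.19664610922336578), 14.027345657348633)
 out punch_grip 0.71 282 [ 0.5141 -0.3127  0.0424] ((0.4752020537853241, -0.3719974458217621), (0.16697287559509277, 0.06472980231046677), 57.417083740234375)
 out stand_seat 0.63 414 [ 0.5259 -0.3043  0.0088] ((0.5074310898780823, -0.3189437985420227), (0.07306871563196182, 0.12173177301883698), 62.68370056152344)
```

View pics/top.png

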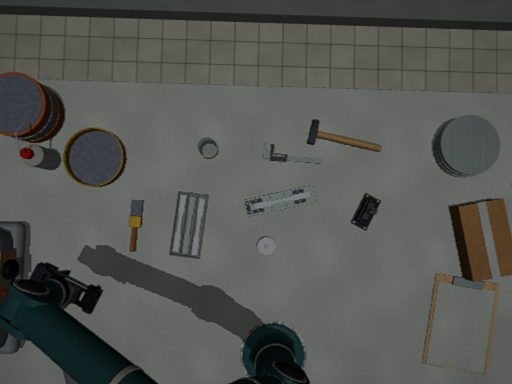

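View pics/scene.png

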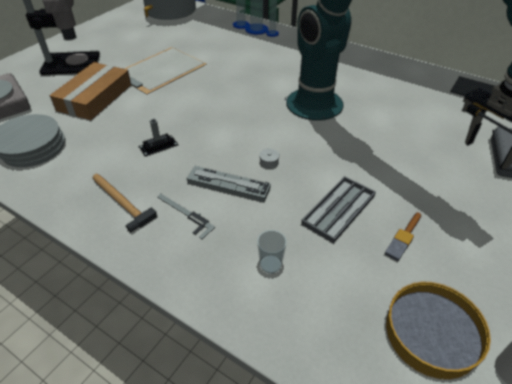

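The top view shows the block at about (280,202) with its stop at the left end (248,204). The punch in its rest is at (367,210), the tin at (266,245), the caliper at (290,157) and the rack at (188,224). The scene view agrees with this. I'm moving over the block for a wrist look.

```bash
python3 -m creep '[[-1,[-0.31,-0.27,0],[0,0,0]],[-1,[-0.31,-0.27,0],[0,0,0]],[-1,[-0.31,-0.27,0],[0,0,0]],[-1,[-0.31,-0.27,0],[0,0,0]],[-1,[-0.31,-0.27,0],[0,0,0]],[-1,[-0.31,-0.27,0],[0,0,0]],[-1,[-0.31,-0.27,0],[0,0,0]],[-1,[-0.31,-0.27,0],[0,0,0]],[-1,[-0.31,-0.27,0],[0,0,0]],[-1,[-0.31,-0.27,0],[0,0,0]]]' 30
python3 -m creep '[[-1,[0,0,0],[0,0,0.333]],[-1,[0,0,0],[0,0,0.333]],[-1,[0,0,0],[0,0,0.333]],[-1,[0,0,0],[0,0,0.333]],[-1,[0,0,0],[0,0,0.333]],[-1,[0,0,0],[0,0,0]],[-1,[0,0,0],[0,0,0]],[-1,[0,0,0],[0,0,0]],[-1,[0,0,0],[0,0,0]],[-1,[0,0,0],[0,0,0]]]'
cat > look.py <<'E'
from h import *
np.set_printoptions(precision=4,suppress=True)
import sys
def blk(c,show=True):
    P=c.cloud()
    for l,z in [('block_stop',.025),('block',0),('bar_mid',.031)]:
        for r in spotter.spot_point(l,'wrist')[:1]: print(l,round(r['conf'],2),np.array(r['at']),c.atz(r['at'],z))
    for l,lo,hi in [('block',.021,.029),('bar_mid',.028,.034)]:
        for r in spotter.outline_of(l,'wrist')[:1]:
            m=r['mask']&(c.d>0)&(P[...,2]>lo)&(P[...,2]<hi); rc=cv2.minAreaRect(P[m][:,:2].astype(np.float32)); print(' out',l,r['conf'],m.sum(),np.median(P[m],0),rc)
if __name__=='__main__':
    T,s=tool(); print(s['time'],s['ee_pos'],s['contact_force'],s['moment']); print(T[:3,:3])
    c=Cam('wrist'); print(np.array(c.f['tool_from_camera']),c.f['fx'])
    blk(c); c.save(sys.argv[1])
E
python3 look.py w1
```

```text
time: 2.95
ee_pos: [0.5256, 0.0224, 0.4051]
orientation: [0.0, 0.218, 0.976, 0.0]
contact_force: [1.8, 0.2, 0.7]
gripper_width: 0.0002
finger_force: 0.0
time: 4.2
ee_pos: [0.525, 0.0241, 0.4047]
orientation: [-0.0, 0.609, 0.793, 0.0]
contact_force: [-0.4, 0.4, -0.2]
gripper_width: 0.0004
finger_force: 0.0
4.2 [0.525  0.0241 0.4047] [-0.369   0.3797 -0.1893] [-0.0383  0.004  -0.0092]
[[-0.2574  0.9663  0.    ]
 [ 0.9663  0.2574  0.0001]
 [ 0.      0.0001 -1.    ]]
[[-0.0006 -0.9646 -0.2638  0.0749]
 [ 1.     -0.0004 -0.0009 -0.0007]
 [ 0.0008 -0.2639  0.9646  0.0197]
 [ 0.      0.      0.      1.    ]] 289.98473731855455
block_stop 0.76 [260.4 113.3] [0.5107 0.0931 0.025 ]
block 0.65 [256.1 189.6] [ 0.5318 -0.0068  0.    ]
bar_mid 0.78 [258.  202.3] [ 0.5364 -0.0142  0.031 ]
 out block 0.91 3368 [0.5239 0.0254 0.0252] ((0.5254970192909241, 0.03108842670917511), (0.06007911637425423, 0.1605844795703888), 14.035924911499023)
 out bar_mid 0.85 1205 [0.5247 0.0369 0.0312] ((0.526858389377594, 0.026193935424089432), (0.019986579194664955, 0.11560190469026566), 15.294559478759766)
```

View pics/w1.png

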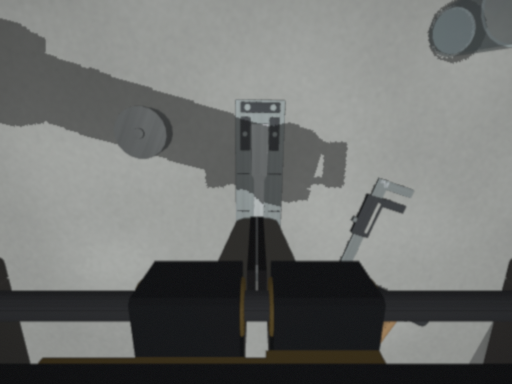

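The wrist view shows the stop at (260,107) and the tin at (142,132). The gripper hides the lower half, so I'll back off behind the bar's free end and look again from lower.

```bash
python3 -m creep '[[-1,[-0.25,0,0.17],[0,0,0.028]],[-1,[-0.25,0,0.17],[0,0,0]],[-1,[-0.25,0,0.17],[0,0,0]],[-1,[-0.25,0,0.17],[0,0,0]],[-1,[-0.25,0,0.17],[0,0,0]],[-1,[0,0,0],[0,0,0]],[-1,[0,0,0],[0,0,0]],[-1,[0,0,0],[0,0,0]],[-1,[0,0,0],[0,0,0]],[-1,[0,0,0],[0,0,0]]]' 
python3 look.py w2
```

```text
time: 5.75
ee_pos: [0.5713, -0.1569, 0.2777]
orientation: [0.0, 0.615, 0.789, 0.0]
contact_force: [0.3, -0.9, 0.4]
gripper_width: 0.0004
finger_force: 0.0
5.75 [ 0.5713 -0.1569  0.2777] [ 0.3315 -0.8687  0.4003] [-0.0249  0.0569 -0.0841]
[[-0.244   0.9698  0.0009]
 [ 0.9698  0.244   0.0002]
 [-0.      0.0009 -1.    ]]
[[-0.0006 -0.9646 -0.2639  0.0749]
 [ 1.     -0.0004 -0.0009 -0.0007]
 [ 0.0008 -0.2639  0.9646  0.0197]
 [ 0.      0.      0.      1.    ]] 289.98473731855455
bar_mid 0.58 [261.2   3.6] [ 0.5384 -0.0152  0.031 ]
 out block 0.81 8053 [ 0.5501 -0.0522  0.0253] ((0.550887942314148, -0.06951332837343216), (0.06023604795336723, 0.12103968113660812), 14.02566146850586)
 out bar_mid 0.9 3323 [ 0.5496 -0.0657  0.0313] ((0.5496975183486938, -0.06170070543885231), (0.019707538187503815, 0.10075541585683823), 13.562088012695312)
```

View pics/w2.png

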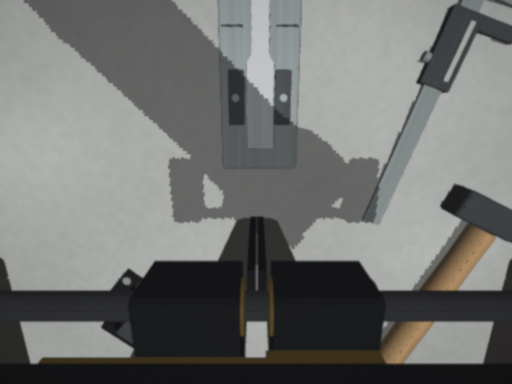

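The bar's end is at (260,148) and the block's end is at row 167. The gap to the stop is about 12 mm, and the tool is about 1.4 mm off the axis. I'll go down behind the bar, then push.

```bash
python3 -m creep '[[-1,[0,0.01,0.13],[0,0,0]],[-1,[0,0,0.13],[0,0,0]],[-1,[0,0,0.1],[0,0,0]],[-1,[0,0,0.04],[0,0,0]],[-1,[0,0,0],[0,0,0]],[-1,[0.05,0,0],[0,0,0]],[-1,[0.05,0,0],[0,0,0]],[-1,[0.05,0,0],[0,0,0]],[-1,[0.05,0,0],[0,0,0]],[-1,[0,0,0],[0,0,0]]]' 
python3 look.py w3
```

```text
time: 7.3
ee_pos: [0.5653, -0.1271, 0.2173]
orientation: [-0.0, 0.615, 0.789, 0.0]
contact_force: [-0.2, -0.6, -0.3]
gripper_width: 0.0005
finger_force: 0.0
7.3 [ 0.5653 -0.1271  0.2173] [-0.1673 -0.5698 -0.3446] [-0.1173  0.0324 -0.0193]
[[-0.2443  0.9697  0.    ]
 [ 0.9697  0.2443  0.0004]
 [ 0.0004  0.0001 -1.    ]]
[[-0.0006 -0.9646 -0.2639  0.0749]
 [ 1.     -0.0004 -0.0009 -0.0007]
 [ 0.0008 -0.2639  0.9646  0.0197]
 [ 0.      0.      0.      1.    ]] 289.98473731855455
block 0.86 [257.5  18.9] [ 0.5339 -0.0029  0.    ]
bar_mid 0.71 [258.8  28.6] [ 0.5376 -0.0152  0.031 ]
 out block 0.66 14203 [ 0.5462 -0.0404  0.0253] ((0.5496417880058289, -0.06455020606517792), (0.06033241003751755, 0.13231171667575836), 14.018880844116211)
 out bar_mid 0.68 6195 [ 0.5479 -0.0598  0.0313] ((0.5480715036392212, -0.05688488110899925), (0.020056050270795822, 0.11295407265424728), 14.258805274963379)
```

```bash
python3 -m creep '[[-1,[0.02,0,0],[0,0,0]],[-1,[0.02,0,0],[0,0,0]],[-1,[0.02,0,0],[0,0,0]],[-1,[0.02,0,0],[0,0,0]],[-1,[0.02,0,0],[0,0,0]],[-1,[0.01,0,0],[0,0,0]],[-1,[0.01,0,0],[0,0,0]],[-1,[0,0,0],[0,0,0]],[-1,[0,0,0],[0,0,0]],[-1,[0,0,0],[0,0,0]]]' 
python3 look.py w4
```

```text
time: 8.85
ee_pos: [0.5609, -0.1107, 0.2172]
orientation: [0.0, 0.615, 0.788, 0.0]
contact_force: [-0.3, -0.1, 0.1]
gripper_width: 0.0005
finger_force: 0.0
8.85 [ 0.5609 -0.1107  0.2172] [-0.2867 -0.0501  0.1426] [-0.0962  0.0232 -0.0871]
[[-0.2429  0.9701  0.    ]
 [ 0.9701  0.2429 -0.    ]
 [-0.      0.     -1.    ]]
[[-0.0006 -0.9646 -0.2639  0.0749]
 [ 1.     -0.0004 -0.0009 -0.0007]
 [ 0.0008 -0.2639  0.9646  0.0197]
 [ 0.      0.      0.      1.    ]] 289.98473731855455
block 0.9 [256.3  49.8] [ 0.5332 -0.0034  0.    ]
bar_mid 0.81 [258.   40.5] [ 0.5344 -0.0044  0.031 ]
 out block 0.73 14896 [ 0.541  -0.0263  0.0253] ((0.5476232171058655, -0.056460730731487274), (0.060214824974536896, 0.1496451497077942), 14.139999389648438)
 out bar_mid 0.78 6354 [ 0.5445 -0.0456  0.0313] ((0.5449742078781128, -0.04346246272325516), (0.019968168810009956, 0.11873893439769745), 14.095011711120605)
```

View pics/w4.png

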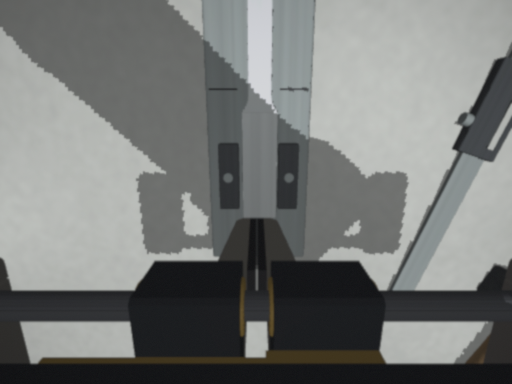

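The fingers are against the bar's end. The bar's middle has gone from about -12 mm to about -2 mm, so I'll nudge it on by force.

```bash
python3 -m creep '[[-1,[0.004,0,0],[0,0,0]],[-1,[0.004,0,0],[0,0,0]],[-1,[0.004,0,0],[0,0,0]],[-1,[0.004,0,0],[0,0,0]],[-1,[0.003,0,0],[0,0,0]],[-1,[0,0,0],[0,0,0]],[-1,[0,0,0],[0,0,0]],[-1,[0,0,0],[0,0,0]],[-1,[0,0,0],[0,0,0]],[-1,[0,0,0],[0,0,0]]]'
```

```text
time: 10.4
ee_pos: [0.5606, -0.1095, 0.2176]
orientation: [0.002, 0.616, 0.788, -0.0]
contact_force: [1.3, -6.1, -0.4]
gripper_width: 0.0005
finger_force: 3.1
```

The force rose to 6 N with the tool at the expected position, so the bar is home. I'll back off, rise, and go over to the punch's rest.

```bash
python3 -m creep '[[-1,[-0.13,0,0],[0,0,0]],[-1,[0,0,-0.4],[0,0,0]],[-1,[0,0,-0.41],[0,0,0]],[-1,[0,0,-0.41],[0,0,0]],[1,[-0.327,-0.12,0],[0,0,0]],[1,[-0.327,-0.12,0],[0,0,0]],[1,[-0.327,-0.12,0],[0,0,0]],[1,[-0.327,-0.12,0],[0,0,0]],[1,[0,0,0],[0,0,-0.33]],[1,[0,0,0],[0,0,-0.33]]]' 
python3 -m creep '[[1,[0,0,0],[0,0,-0.33]],[1,[0,0,0],[0,0,-0.33]],[1,[0,0,0],[0,0,-0.33]],[1,[0,0,0],[0,0,0]],[1,[0,0,0],[0,0,0]],[1,[0,0,0],[0,0,0]],[1,[0,0,0],[0,0,0]],[1,[0,0,0],[0,0,0]],[1,[0,0,0],[0,0,0]],[1,[0,0,0],[0,0,0]]]'
cat > stand.py <<'E'
from h import *
np.set_printoptions(precision=4,suppress=True)
import sys
T,s=tool(); print(s['time'],s['ee_pos'],s['contact_force'],s['moment']); print(T[:3,:3])
c=Cam('wrist'); P=c.cloud(); X=(P-T[:3,3])@T[:3,:3]
for l,z in [('stand_seat',.016),('punch_grip',.067),('punch_mid',.006)]:
    for r in spotter.spot_point(l,'wrist')[:1]: p=c.atz(r['at'],z); print(l,round(r['conf'],2),np.array(r['at']),p,'tool',T[:3,:3].T@(p-T[:3,3]))
def rect(n,m):
    q=P[m]
    if len(q)<10: return print(n,len(q))
    rc=cv2.minAreaRect(q[:,:2].astype(np.float32)); p=np.array([*rc[0],np.median(q[:,2])]); print(n,len(q),rc,'z',p[2],'tool',T[:3,:3].T@(p-T[:3,3]))
for l in ['punch_grip','stand_seat']:
    for r in spotter.outline_of(l,'wrist')[:1]:
        m=r['mask']&(c.d>0); 
        if l=='stand_seat': rect('walls',m&(abs(P[...,2]-.024)<.003)); rect('all',m)
        else: rect('top',m&(abs(P[...,2]-.102)<.004)); rect('foot',m&(abs(P[...,2]-.032)<.003)); print(np.percentile(P[m][:,2],[5,50,95,100]))
c.save(sys.argv[1])
E
python3 stand.py s1
```

```text
time: 11.65
ee_pos: [0.5422, -0.3358, 0.3997]
orientation: [-0.001, 0.469, 0.883, 0.0]
contact_force: [-1.0, 0.5, -0.2]
gripper_width: 0.0584
finger_force: 0.0
time: 12.9
ee_pos: [0.5428, -0.3345, 0.4002]
orientation: [0.0, 0.229, 0.974, 0.0]
contact_force: [-0.5, 0.6, 0.7]
gripper_width: 0.092
finger_force: 0.0
12.9 [ 0.5428 -0.3345  0.4002] [-0.4866  0.628   0.6776] [ 0.0344 -0.0069 -0.019 ]
[[-0.8954  0.4452  0.    ]
 [ 0.4452  0.8954  0.    ]
 [-0.      0.     -1.    ]]
stand_seat 0.59 [249.8 137.2] [ 0.5014 -0.3232  0.016 ] tool [ 0.0421 -0.0083  0.3842]
punch_grip 0.62 [256. 142.] [ 0.5053 -0.3164  0.067 ] tool [ 0.0416 -0.0005  0.3332]
punch_mid 0.61 [258.5 135.7] [ 0.5054 -0.313   0.006 ] tool [0.0431 0.0026 0.3942]
top 350 ((0.5061247944831848, -0.31736138463020325), (0.0183895044028759, 0.0193600133061409), 63.68027877807617) z 0.10425013528368643 tool [ 0.0405 -0.001   0.296 ]
foot 476 ((0.5063294768333435, -0.317004919052124), (0.019538821652531624, 0.06402422487735748), 63.512603759765625) z 0.032143487269778975 tool [ 0.0405 -0.0006  0.3681]
[0.031  0.0427 0.106  0.1076]
walls 1537 ((0.5050824284553528, -0.31738561391830444), (0.04483192414045334, 0.08952756226062775), 63.35848617553711) z 0.02401096929167329 tool [ 0.0414 -0.0015  0.3762]
all 3566 ((0.5041958093643188, -0.3168375492095947), (0.06403698772192001, 0.11975105106830597), 63.74357604980469) z 0.004892871684095246 tool [ 0.0425 -0.0014  0.3953]
```

View pics/s1.png

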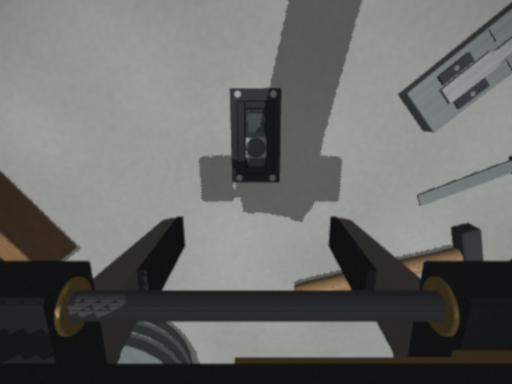

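The punch stands in its rest at (255,137), in line with the tool, 40.5 mm ahead. I'll centre over it, go down and grip.

```bash
python3 -m creep '[[1,[0.27,-0.005,0],[0,0,0]],[1,[0,0,0.27],[0,0,0]],[1,[0,0,0.27],[0,0,0]],[1,[0,0,0.27],[0,0,0]],[1,[0,0,0.2],[0,0,0]],[1,[0,0,0.07],[0,0,0]],[1,[0,0,0],[0,0,0]],[1,[0,0,0],[0,0,0]],[1,[0,0,0],[0,0,0]],[1,[0,0,0],[0,0,0]]]' 
python3 -m creep '[[-1,[0,0,0],[0,0,0]],[-1,[0,0,0],[0,0,0]],[-1,[0,0,0],[0,0,0]],[-1,[0,0,0],[0,0,0]],[-1,[0,0,0],[0,0,0]],[-1,[0,0,0],[0,0,0]],[-1,[0,0,0],[0,0,0]],[-1,[0,0,0],[0,0,0]],[-1,[0,0,0],[0,0,0]],[-1,[0,0,0],[0,0,0]]]' 50; python3 -c "
from h import *;print(get_state())"
```

```text
time: 14.45
ee_pos: [0.5064, -0.3173, 0.239]
orientation: [0.001, 0.229, 0.974, -0.0]
contact_force: [0.2, 0.6, -0.2]
gripper_width: 0.0919
finger_force: 0.0
time: 15.7
ee_pos: [0.5062, -0.3172, 0.2382]
orientation: [-0.0, 0.229, 0.974, 0.0]
contact_force: [0.1, -0.1, 0.2]
gripper_width: 0.0198
finger_force: 50.0
{'time': 15.7, 'qpos': array([ 0.2879905 ,  0.60277804,  0.2846265 ,  1.8606025 , -0.24607353,
        0.71235706,  1.82173381]), 'qvel': array([ 0.00015713,  0.00036948,  0.00075301, -0.00118792, -0.00030037,
        0.0008108 , -0.00040242]), 'tau': array([-1.90599554e-02, -5.11655974e+01,  4.43164766e+00, -1.75664985e+01,
        4.28833638e-02,  6.72202162e-02,  1.77483028e-02]), 'ee_pos': array([ 0.5062014 , -0.31721854,  0.23816744]), 'orientation': array([-4.13953816e-06,  2.28658839e-01,  9.73506618e-01,  1.49646016e-05]), 'contact_force': array([ 0.06105032, -0.06737651,  0.15155137]), 'moment': array([ 0.00421791,  0.01572117, -0.0217849 ]), 'finger_force': 49.992499351501465, 'gripper_width': 0.01977326781225748}
```

```bash
python3 -m creep '[[-1,[0,0,-0.1],[0,0,0]],[-1,[0,0,-0.2],[0,0,0]],[-1,[0,0,-0.35],[0,0,0]],[-1,[0,0,-0.35],[0,0,0]],[-1,[0.128,0.3273,0],[0,0,0]],[-1,[0.128,0.3273,0],[0,0,0]],[-1,[0.128,0.3273,0],[0,0,0]],[-1,[0.128,0.3273,0],[0,0,0]],[-1,[0.128,0.3273,0],[0,0,0]],[-1,[0.128,0.3273,0],[0,0,0]]]' 
python3 -m creep '[[-1,[0,0,0],[0,0,0.33]],[-1,[0,0,0],[0,0,0.33]],[-1,[0,0,0],[0,0,0.33]],[-1,[0,0,0],[0,0,0.33]],[-1,[0,0,0],[0,0,0.33]],[-1,[0,0,0.2],[0,0,0]],[-1,[0,0,0.2],[0,0,0]],[-1,[0,0,0],[0,0,0]],[-1,[0,0,0],[0,0,0]],[-1,[0,0,0],[0,0,0]]]'
python3 look.py h1
```

```text
time: 16.95
ee_pos: [0.5338, -0.0006, 0.3889]
orientation: [0.0, 0.229, 0.973, 0.0]
contact_force: [0.9, -0.0, -2.8]
gripper_width: 0.0198
finger_force: 50.0
time: 18.2
ee_pos: [0.5347, -0.0022, 0.3297]
orientation: [0.001, 0.615, 0.788, 0.001]
contact_force: [-0.6, -0.1, -3.3]
gripper_width: 0.0193
finger_force: 50.0
18.2 [ 0.5347 -0.0022  0.3297] [-0.6335 -0.1169 -3.3047] [-0.0206  0.046  -0.0501]
[[-0.2429  0.97    0.0025]
 [ 0.97    0.2429  0.0004]
 [-0.0002  0.0025 -1.    ]]
[[-0.0006 -0.9646 -0.2639  0.0749]
 [ 1.     -0.0004 -0.0009 -0.0007]
 [ 0.0008 -0.2639  0.9646  0.0197]
 [ 0.      0.      0.      1.    ]] 289.98473731855455
block_stop 0.83 [256.1  81.6] [0.5101 0.0943 0.025 ]
block 0.63 [118.1 109.8] [0.3782 0.0354 0.    ]
bar_mid 0.26 [258.2 210.1] [ 0.5421 -0.0252  0.031 ]
 out block 0.92 4274 [0.5208 0.0293 0.0252] ((0.5241222381591797, 0.03642925247550011), (0.060033801943063736, 0.14815600216388702), 14.002267837524414)
 out bar_mid 0.6 1792 [0.5195 0.0596 0.0313] ((0.5210423469543457, 0.05317685008049011), (0.020496319979429245, 0.08533811569213867), 13.472877502441406)
```

View pics/h1.png

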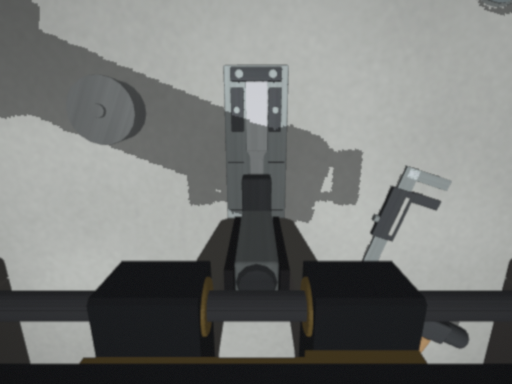

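The bar's far end meets the stop (measured within 0.5 mm). The punch foot shows at (257,175–215), centred on the bar's column. I'll check the foot's position in the tool frame.

Run:
```python
from h import *
np.set_printoptions(precision=4,suppress=True)
T,s=tool(); c=Cam('wrist'); X=(c.cloud()-T[:3,3])@T[:3,:3]
m=(c.d>0)&(abs(X[...,2]-.206)<.006)&(abs(X[...,1])<.03)&(X[...,0]>.012)&(X[...,0]<.06)
q=X[m]; print(len(q),np.percentile(q,[1,50,99],axis=0))
for l,z in [('point_a',.2322),('punch_mid',.2322),('punch_grip',.171)]:
    for r in spotter.spot_point(l,'wrist')[:2]: p=c.atz(r['at'],T[2,3]-z); print(l,r['conf'],T[:3,:3].T@(p-T[:3,3]))
w=(c.d>0)&(abs(X[...,1])<.012)&(X[...,0]>.012)&(X[...,0]<.045)&(X[...,2]<.24)&(X[...,2]>.19)
for a in np.arange(.012,.044,.004):
    k=w&(abs(X[...,0]-a)<.002); print(a.round(3),k.sum(),X[k].mean(0) if k.any() else '',X[k][:,1].min() if k.any() else '',X[k][:,1].max() if k.any() else '')
```

```text
881 [[ 0.0123 -0.0106  0.2046]
 [ 0.0224 -0.0011  0.2061]
 [ 0.0314  0.009   0.2112]]
point_a 0.41 [ 0.0002 -0.0006  0.2322]
punch_mid 0.88 [ 0.0006 -0.0002  0.2322]
punch_grip 0.75 [-0.0025 -0.0011  0.171 ]
0.012 84 [ 0.0131 -0.0016  0.206 ] -0.010626159269423887 0.008379312957656
0.016 164 [ 0.016  -0.0007  0.206 ] -0.010644693414211263 0.009082472524258272
0.02 173 [ 0.02   -0.0008  0.2061] -0.010552238410239919 0.00903304150745593
0.024 182 [ 0.024  -0.0011  0.2062] -0.011461663301099665 0.008938097917450538
0.028 178 [ 0.0281 -0.0008  0.206 ] -0.011457294436927565 0.008914876859357
0.032 176 [ 0.031  -0.0009  0.211 ] -0.010614259356493983 0.008846586701060193
0.036 0   
0.04 0
```

The punch is central in the grip and in line with the groove: both are about 0.9 mm off in tool y in the same view. I'll go down to about 5 mm above the bar.

```bash
python3 -m creep '[[-1,[0,0,0.1],[0,0,0]],[-1,[0,0,0.1],[0,0,0]],[-1,[0,0,0.1],[0,0,0]],[-1,[0,0,0.07],[0,0,0]],[-1,[0,0,0.04],[0,0,0]],[-1,[0,0,0],[0,0,0]],[-1,[0,0,0],[0,0,0]],[-1,[0,0,0],[0,0,0]],[-1,[0,0,0],[0,0,0]],[-1,[0,0,0],[0,0,0]]]'
python3 look.py h2|head -5
```

```text
time: 19.95
ee_pos: [0.5342, -0.0021, 0.2669]
orientation: [0.0, 0.615, 0.788, 0.0]
contact_force: [0.2, -0.4, -3.6]
gripper_width: 0.0196
finger_force: 50.0
19.95 [ 0.5342 -0.0021  0.2669] [ 0.2402 -0.3772 -3.5993] [-0.0364  0.0338  0.0036]
[[-0.2431  0.97    0.0004]
 [ 0.97    0.2431  0.0001]
 [-0.      0.0004 -1.    ]]
[[-0.0006 -0.9646 -0.2639  0.0749]
```

```bash
python3 -m creep '[[-1,[0,0,0.004],[0,0,0]],[-1,[0,0,0.004],[0,0,0]],[-1,[0,0,0.004],[0,0,0]],[-1,[0,0,0.003],[0,0,0]],[-1,[0,0,0.003],[0,0,0]],[-1,[0,0,0.003],[0,0,0]],[-1,[0,0,0.002],[0,0,0]],[-1,[0,0,0],[0,0,0]],[-1,[0,0,0],[0,0,0]],[-1,[0,0,0],[0,0,0]]]'
```

```text
time: 21.5
ee_pos: [0.5342, -0.0022, 0.2633]
orientation: [0.0, 0.615, 0.788, 0.0]
contact_force: [1.1, 0.0, -2.9]
gripper_width: 0.0199
finger_force: 50.0
```

```bash
python3 -m creep '[[-1,[0,0,0.002],[0,0,0]],[-1,[0,0,0.002],[0,0,0]],[-1,[0,0,0.002],[0,0,0]],[-1,[0,0,0.002],[0,0,0]],[-1,[0,0,0],[0,0,0]],[-1,[0,0,0],[0,0,0]],[-1,[0,0,0],[0,0,0]],[-1,[0,0,0],[0,0,0]],[-1,[0,0,0],[0,0,0]],[-1,[0,0,0],[0,0,0]]]'; python3 -c "
from h import *;s=get_state();print(s['moment'],s['contact_force'])"
```

```text
time: 22.75
ee_pos: [0.5343, -0.0022, 0.2624]
orientation: [0.0, 0.615, 0.788, 0.0]
contact_force: [-2.4, -0.1, 5.7]
gripper_width: 0.0196
finger_force: 50.0
[-0.06448724  0.66738767 -0.0082916 ] [-2.40581914 -0.06437296  5.66494936]
```

```bash
cat > avg.py <<'E'
from h import *
np.set_printoptions(precision=3,suppress=True)
A=[]
for i in range(5):
    cams.grab_frame('top'); s=get_state(); A.append(np.r_[s['ee_pos']*1000,s['contact_force'],s['moment']])
A=np.array(A); a=A.mean(0); F,M=a[3:6],a[6:]
T,_=tool(); Rt=T[:3,:3]
print(s['time'],a,'std',A.std(0)[2:6]); print('F tool',Rt.T@F,'M tip tool',Rt.T@(M-np.cross([0,0,-.232],F)),'tilt',Rt[:2,2])
E
python3 avg.py
```

```text
23.0 [534.297  -2.197 262.364  -2.078  -0.13    5.888  -0.045   0.629   0.005] std [0.016 0.425 0.331 0.741]
F tool [ 0.379 -2.045 -5.889] M tip tool [ 0.146  0.021 -0.005] tilt [0. 0.]
```

About 9 N in total, well balanced between the points. I'll add a little.

```bash
python3 -m creep '[[-1,[0,0,0.001],[0,0,0]],[-1,[0,0,0],[0,0,0]],[-1,[0,0,0],[0,0,0]],[-1,[0,0,0],[0,0,0]],[-1,[0,0,0],[0,0,0]],[-1,[0,0,0],[0,0,0]],[-1,[0,0,0],[0,0,0]],[-1,[0,0,0],[0,0,0]],[-1,[0,0,0],[0,0,0]],[-1,[0,0,0],[0,0,0]]]'; python3 avg.py
```

```text
time: 24.25
ee_pos: [0.5343, -0.0022, 0.2623]
orientation: [0.0, 0.615, 0.788, 0.0]
contact_force: [-2.0, 0.0, 6.8]
gripper_width: 0.0195
finger_force: 50.0
24.5 [534.302  -2.197 262.311  -1.99    0.043   6.171  -0.086   0.696  -0.011] std [0.01  0.592 0.447 0.176]
F tool [ 0.526 -1.918 -6.172] M tip tool [ 0.251 -0.036  0.011] tilt [0. 0.]
```

```bash
python3 -m creep '[[-1,[0,0,0.001],[0,0,0]],[-1,[0,0,0.001],[0,0,0]],[-1,[0,0,0.001],[0,0,0]],[-1,[0,0,0.001],[0,0,0]],[-1,[0,0,0],[0,0,0]],[-1,[0,0,0],[0,0,0]],[-1,[0,0,0],[0,0,0]],[-1,[0,0,0],[0,0,0]],[-1,[0,0,0],[0,0,0]],[-1,[0,0,0],[0,0,0]]]'; python3 avg.py
```

```text
time: 25.75
ee_pos: [0.5343, -0.0022, 0.2621]
orientation: [0.0, 0.615, 0.788, 0.0]
contact_force: [-3.2, -0.6, 10.1]
gripper_width: 0.0201
finger_force: 50.0
26.0 [534.338  -2.252 262.141  -3.411  -0.192  10.166  -0.091   1.021   0.01 ] std [0.005 0.423 0.189 0.604]
F tool [  0.645  -3.35  -10.168] M tip tool [ 0.234  0.011 -0.01 ] tilt [0. 0.]
```

```bash
python3 -m creep '[[-1,[0,0,0.001],[0,0,0]],[-1,[0,0,0.0015],[0,0,0]],[-1,[0,0,0],[0,0,0]],[-1,[0,0,0],[0,0,0]],[-1,[0,0,0],[0,0,0]],[-1,[0,0,0],[0,0,0]],[-1,[0,0,0],[0,0,0]],[-1,[0,0,0],[0,0,0]],[-1,[0,0,0],[0,0,0]],[-1,[0,0,0],[0,0,0]]]'; python3 avg.py
```

```text
time: 27.25
ee_pos: [0.5344, -0.0023, 0.2621]
orientation: [0.0, 0.615, 0.788, 0.0]
contact_force: [-4.9, 0.4, 13.7]
gripper_width: 0.02
finger_force: 50.0
27.5 [534.369  -2.279 262.04   -4.125   0.208  12.394  -0.093   1.216   0.017] std [0.009 0.362 0.493 0.499]
F tool [  1.209  -3.944 -12.396] M tip tool [ 0.285 -0.074 -0.017] tilt [0.    0.001]
```

```bash
python3 -m creep '[[-1,[0,0,0],[0,0,0]],[-1,[0,0,0],[0,0,0]],[-1,[0,0,0],[0,0,0]],[-1,[0,0,0],[0,0,0]],[-1,[0,0,0],[0,0,0]],[-1,[0,0,0],[0,0,0]],[-1,[0,0,0],[0,0,0]],[-1,[0,0,0],[0,0,0]],[-1,[0,0,0],[0,0,0]],[-1,[0,0,0],[0,0,0]]]'; sed -i 's/range(5)/range(12)/' avg.py; python3 avg.py
```

```text
time: 28.75
ee_pos: [0.5344, -0.0023, 0.262]
orientation: [0.0, 0.615, 0.788, 0.0]
contact_force: [-3.6, 0.1, 12.2]
gripper_width: 0.0196
finger_force: 50.0
29.35 [534.366  -2.288 262.04   -4.019   0.06   12.808  -0.096   1.21   -0.011] std [0.015 0.488 0.314 0.429]
F tool [  1.039  -3.876 -12.81 ] M tip tool [ 0.296 -0.039  0.012] tilt [0.    0.001]
```

The total is 16 N, but there is some side load (-3.9 N in tool y, +1 N in x). I'll ease the command sideways to square it and read again.

```bash
python3 -m creep '[[-1,[0.0007,-0.001,0],[0,0,0]],[-1,[0.0006,-0.001,0],[0,0,0]],[-1,[0,0,0],[0,0,0]],[-1,[0,0,0],[0,0,0]],[-1,[0,0,0],[0,0,0]],[-1,[0,0,0],[0,0,0]],[-1,[0,0,0],[0,0,0]],[-1,[0,0,0],[0,0,0]],[-1,[0,0,0],[0,0,0]],[-1,[0,0,0],[0,0,0]]]';python3 avg.py
```

```text
time: 30.6
ee_pos: [0.5342, -0.0022, 0.2621]
orientation: [0.0, 0.615, 0.788, 0.001]
contact_force: [-3.6, -0.4, 12.9]
gripper_width: 0.0197
finger_force: 50.0
31.2 [534.194  -2.228 262.066  -3.543  -0.083  12.028  -0.157   1.044   0.007] std [0.013 0.421 0.475 0.607]
F tool [  0.781  -3.442 -12.032] M tip tool [ 0.249 -0.08  -0.007] tilt [0.001 0.   ]
```

```bash
python3 -m creep '[[-1,[0.0017,-0.002,0.0005],[0,0,0]],[-1,[0.0016,-0.002,0],[0,0,0]],[-1,[0,0,0],[0,0,0]],[-1,[0,0,0],[0,0,0]],[-1,[0,0,0],[0,0,0]],[-1,[0,0,0],[0,0,0]],[-1,[0,0,0],[0,0,0]],[-1,[0,0,0],[0,0,0]],[-1,[0,0,0],[0,0,0]],[-1,[0,0,0],[0,0,0]]]';sed -i 's/range(12)/range(16)/' avg.py; python3 avg.py
```

```text
time: 32.45
ee_pos: [0.5338, -0.0021, 0.2621]
orientation: [0.001, 0.615, 0.788, 0.001]
contact_force: [-1.7, -0.8, 11.7]
gripper_width: 0.02
finger_force: 50.0
33.25 [533.836  -2.102 262.097  -2.439  -0.587  11.296  -0.288   0.732  -0.008] std [0.012 0.458 0.464 0.452]
F tool [  0.016  -2.483 -11.302] M tip tool [ 0.198 -0.107  0.007] tilt [0.002 0.   ]
```

With the x load gone, the moment says point b carries about 4 N more than point a. A slight turn about tool y will even them out.

```bash
python3 -m creep '[[-1,[0.0015,0,0.0005],[0,-0.002,0]],[-1,[0.0015,0,0.0005],[0,-0.002,0]],[-1,[0,0,0],[0,0,0]],[-1,[0,0,0],[0,0,0]],[-1,[0,0,0],[0,0,0]],[-1,[0,0,0],[0,0,0]],[-1,[0,0,0],[0,0,0]],[-1,[0,0,0],[0,0,0]],[-1,[0,0,0],[0,0,0]],[-1,[0,0,0],[0,0,0]]]'; python3 avg.py
```

```text
time: 34.5
ee_pos: [0.5337, -0.0017, 0.262]
orientation: [0.002, 0.615, 0.788, 0.0]
contact_force: [-4.0, -1.4, 13.0]
gripper_width: 0.02
finger_force: 50.0
35.3 [533.737  -1.662 262.054  -2.588  -0.569  12.267  -0.268   0.833  -0.01 ] std [0.014 0.545 0.375 0.451]
F tool [  0.044  -2.62  -12.273] M tip tool [ 0.259 -0.075  0.01 ] tilt [ 0.003 -0.002]
```

```bash
python3 -m creep '[[-1,[0.002,0,0],[0,-0.003,0]],[-1,[0.002,0,0],[0,-0.003,0]],[-1,[0.002,0,0],[0,-0.002,0]],[-1,[0,0,0],[0,0,0]],[-1,[0,0,0],[0,0,0]],[-1,[0,0,0],[0,0,0]],[-1,[0,0,0],[0,0,0]],[-1,[0,0,0],[0,0,0]],[-1,[0,0,0],[0,0,0]],[-1,[0,0,0],[0,0,0]]]'; python3 avg.py
```

```text
time: 36.55
ee_pos: [0.5335, -0.0008, 0.262]
orientation: [0.003, 0.615, 0.788, -0.001]
contact_force: [-3.1, -1.0, 12.9]
gripper_width: 0.0194
finger_force: 50.0
37.35 [533.515  -0.768 262.052  -2.789  -0.999  12.393  -0.192   0.831  -0.002] std [0.015 0.474 0.459 0.584]
F tool [ -0.375  -2.919 -12.398] M tip tool [0.169 0.083 0.001] tilt [ 0.004 -0.006]
```

```bash
python3 -m creep '[[-1,[-0.0015,0,0.0003],[0,0.002,0]],[-1,[-0.0015,0,0.0003],[0,0.002,0]],[-1,[0,0,0],[0,0,0]],[-1,[0,0,0],[0,0,0]],[-1,[0,0,0],[0,0,0]],[-1,[0,0,0],[0,0,0]],[-1,[0,0,0],[0,0,0]],[-1,[0,0,0],[0,0,0]],[-1,[0,0,0],[0,0,0]],[-1,[0,0,0],[0,0,0]]]'; python3 avg.py
```

```text
time: 38.6
ee_pos: [0.5336, -0.0012, 0.262]
orientation: [0.003, 0.615, 0.788, -0.0]
contact_force: [-2.1, -0.4, 12.2]
gripper_width: 0.0199
finger_force: 50.0
39.4 [533.631  -1.221 262.025  -2.998  -0.666  13.002  -0.228   0.894  -0.008] std [0.015 0.412 0.428 0.468]
F tool [  0.022  -3.039 -13.01 ] M tip tool [ 0.211 -0.023  0.007] tilt [ 0.003 -0.004]
```

Balanced now: about 7.7 N on a and 8.6 N on b, held for over 1.5 s. I'll lift straight off, gently at first.

```bash
python3 -m creep '[[-1,[0,0,-0.006],[0,0,0]],[-1,[0,0,-0.008],[0,0,0]],[-1,[0,0,-0.01],[0,0,0]],[-1,[0,0,-0.02],[0,0,0]],[-1,[0,0,-0.05],[0,0,0]],[-1,[0,0,-0.15],[0,0,0]],[-1,[0,0,-0.2],[0,0,0]],[-1,[0,0,-0.2],[0,0.008,0]],[-1,[0,0,0],[0,0,0]],[-1,[0,0,0],[0,0,0]]]'; python3 look.py l1; python3 avg.py
```

```text
time: 40.65
ee_pos: [0.5323, -0.0003, 0.3563]
orientation: [-0.001, 0.615, 0.788, -0.0]
contact_force: [-0.3, 0.4, -3.6]
gripper_width: 0.0197
finger_force: 50.0
40.65 [ 0.5323 -0.0003  0.3563] [-0.2961  0.3666 -3.6323] [-0.0492  0.0559 -0.0498]
[[-0.2432  0.97   -0.0014]
 [ 0.97    0.2432 -0.0001]
 [ 0.0003 -0.0014 -1.    ]]
[[-0.0006 -0.9646 -0.2639  0.0749]
 [ 1.     -0.0004 -0.0009 -0.0007]
 [ 0.0008 -0.2639  0.9646  0.0197]
 [ 0.      0.      0.      1.    ]] 289.98473731855455
block_stop 0.64 [259.5  87.1] [0.5105 0.0941 0.025 ]
bar_mid 0.64 [259.7 184.6] [ 0.5354 -0.0036  0.031 ]
 out block 0.6 3633 [0.525  0.0288 0.0252] ((0.5249370336532593, 0.03382408618927002), (0.06010640412569046, 0.15514777600765228), 14.040414810180664)
 out bar_mid 0.91 1507 [0.5199 0.0582 0.0313] ((0.5211413502693176, 0.05176790431141853), (0.019717827439308167, 0.0866951048374176), 13.708629608154297)
41.75 [532.825  -0.458 357.112   0.121  -0.053  -3.336  -0.041   0.05   -0.004] std [0.206 0.373 0.405 0.269]
F tool [-0.081  0.104  3.336] M tip tool [ 0.083 -0.008  0.004] tilt [0. 0.]
```

View pics/l1.png

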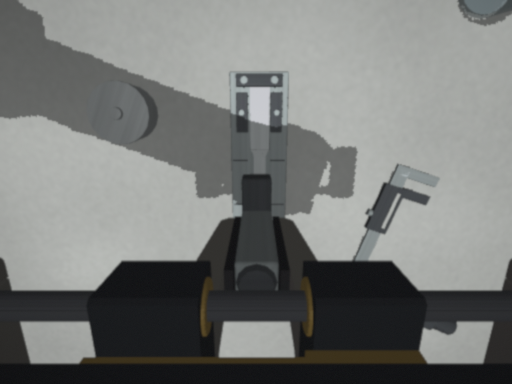

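The bar is still home in this view: its far end is at the stop at (260,80) and the measured end position matches to about 1 mm. I'm carrying the punch back over its rest.

```bash
python3 -m creep '[[-1,[-0.334,-0.1142,0],[0,0,0]],[-1,[-0.334,-0.1142,0],[0,0,0]],[-1,[-0.334,-0.1142,0],[0,0,0]],[-1,[-0.334,-0.1142,0],[0,0,0]],[-1,[-0.334,-0.1142,0],[0,0,0]],[-1,[-0.334,-0.1142,0],[0,0,0]],[-1,[0,0,0],[0,0,-0.33]],[-1,[0,0,0],[0,0,-0.33]],[-1,[0,0,0],[0,0,-0.33]],[-1,[0,0,0],[0,0,-0.33]]]'
python3 -m creep '[[-1,[0,0,0],[0,0,-0.33]],[-1,[0,0,0.1],[0,0,0]],[-1,[0,0,0.2],[0,0,0]],[-1,[0,0,0.15],[0,0,0]],[-1,[0,0,0],[0,0,0]],[-1,[0,0,0],[0,0,0]],[-1,[0,0,0],[0,0,0]],[-1,[0,0,0],[0,0,0]],[-1,[0,0,0],[0,0,0]],[-1,[0,0,0],[0,0,0]]]'
python3 - <<'E'
from h import *
np.set_printoptions(precision=4,suppress=True)
T,s=tool(); print(s['time'],s['ee_pos']); print(T[:3,:3])
d=np.array([.5062,-.3172,.2382])-s['ee_pos']; print('to go tool',T[:3,:3].T@d/.15, 'heading',np.degrees(np.arctan2(T[1,0],T[0,0])))
c=Cam('wrist'); P=c.cloud()
for r in spotter.outline_of('stand_seat','wrist')[:1]:
    m=r['mask']&(c.d>0)&(abs(P[...,2]-.024)<.003); rc=cv2.minAreaRect(P[m][:,:2].astype(np.float32)); print(r['conf'],m.sum(),rc)
X=(P-T[:3,3])@T[:3,:3]
m=(c.d>0)&(abs(X[...,2]-.206)<.006)&(abs(X[...,1])<.03)&(X[...,0]>.012)&(X[...,0]<.06); print(np.percentile(X[m],[1,50,99],axis=0))
E
```

```text
time: 43.0
ee_pos: [0.5061, -0.317, 0.357]
orientation: [-0.0, 0.309, 0.951, 0.0]
contact_force: [-0.1, -0.5, -4.5]
gripper_width: 0.0196
finger_force: 50.0
time: 44.25
ee_pos: [0.5062, -0.317, 0.2899]
orientation: [0.0, 0.229, 0.974, 0.0]
contact_force: [0.2, 0.1, -2.9]
gripper_width: 0.0196
finger_force: 50.0
44.25 [ 0.5062 -0.317   0.2899]
[[-0.8954  0.4452  0.0004]
 [ 0.4452  0.8954 -0.0001]
 [-0.0004  0.0001 -1.    ]]
to go tool [-0.0004 -0.0011  0.3447] heading 153.56077294186682
0.83 1860 ((0.49372220039367676, -0.3117511570453644), (0.04497694969177246, 0.06525346636772156), 63.12251281738281)
[[ 0.0122 -0.0098  0.2046]
 [ 0.0227 -0.0003  0.2061]
 [ 0.0319  0.0098  0.2116]]
```

The punch is directly over its old place, so I'll lower it.

```bash
python3 -m creep '[[-1,[0,-0.001,0.08],[0,0,0]],[-1,[0,0,0.08],[0,0,0]],[-1,[0,0,0.06],[0,0,0]],[-1,[0,0,0.04],[0,0,0]],[-1,[0,0,0.03],[0,0,0]],[-1,[0,0,0.02],[0,0,0]],[-1,[0,0,0.015],[0,0,0]],[-1,[0,0,0.012],[0,0,0]],[-1,[0,0,0],[0,0,0]],[-1,[0,0,0],[0,0,0]]]'; python3 avg.py
```

```text
time: 45.6
ee_pos: [0.5062, -0.3172, 0.2393]
orientation: [0.0, 0.229, 0.974, -0.0]
contact_force: [-0.0, 0.9, -2.6]
gripper_width: 0.0197
finger_force: 50.0
46.4 [ 506.139 -317.158  239.205    0.063   -0.058   -3.443   -0.014   -0.001
   -0.001] std [0.048 0.35  0.491 0.338]
F tool [-0.082 -0.025  3.443] M tip tool [0.007 0.012 0.001] tilt [0. 0.]
```

```bash
python3 -m creep '[[-1,[0,0,0.003],[0,0,0]],[-1,[0,0,0.003],[0,0,0]],[-1,[0,0,0.003],[0,0,0]],[-1,[0,0,0],[0,0,0]],[-1,[0,0,0],[0,0,0]],[-1,[0,0,0],[0,0,0]],[-1,[0,0,0],[0,0,0]],[-1,[0,0,0],[0,0,0]],[-1,[0,0,0],[0,0,0]],[-1,[0,0,0],[0,0,0]]]'; python3 avg.py
```

```text
time: 47.65
ee_pos: [0.5062, -0.3172, 0.2382]
orientation: [0.0, 0.229, 0.974, 0.0]
contact_force: [-2.3, 1.1, 4.9]
gripper_width: 0.0204
finger_force: 50.0
48.45 [ 506.138 -317.186  238.179   -2.338    1.426    5.422    0.382    0.602
    0.003] std [0.011 0.346 0.417 0.48 ]
F tool [ 2.728  0.237 -5.423] M tip tool [-0.019  0.076 -0.003] tilt [0. 0.]
```

The foot is on the ledges with about 9 N, at the same height as at the start. I'll relax slightly, open and rise straight up.

```bash
python3 -m creep '[[-1,[0,0,-0.004],[0,0,0]],[-1,[0,0,0],[0,0,0]],[1,[0,0,0],[0,0,0]],[1,[0,0,0],[0,0,0]],[1,[0,0,0],[0,0,0]],[1,[0,0,0],[0,0,0]],[1,[0,0,0],[0,0,0]],[1,[0,0,0],[0,0,0]],[1,[0,0,0],[0,0,0]],[1,[0,0,0],[0,0,0]]]'
python3 -m creep '[[1,[0,0,-0.15],[0,0,0]],[1,[0,0,-0.25],[0,0,0]],[1,[0,0,-0.35],[0,0,0]],[1,[0,0,-0.33],[0,0,0]],[1,[-0.27,0,0],[0,0,0]],[1,[0,0,0],[0,0,0]],[1,[0,0,0],[0,0,0]],[1,[0,0,0],[0,0,0]],[1,[0,0,0],[0,0,0]],[1,[0,0,0],[0,0,0]]]'
python3 stand.py s2
python3 - <<'E'
from h import *
c=Cam('top'); P=c.cloud()
for l,z in [('block_stop',.025),('bar_mid',.031)]:
    for r in spotter.spot_point(l,'top')[:1]: print(l,r['conf'],c.atz(r['at'],z))
for r in spotter.outline_of('bar_mid','top')[:1]: m=r['mask']&(c.d>0); print(cv2.minAreaRect(P[m][:,:2].astype(np.float32)))
E
```

```text
time: 49.7
ee_pos: [0.5061, -0.3171, 0.2384]
orientation: [0.0, 0.229, 0.974, 0.0]
contact_force: [0.3, 0.0, -0.7]
gripper_width: 0.0918
finger_force: 0.0
time: 50.95
ee_pos: [0.5421, -0.3351, 0.4004]
orientation: [-0.0, 0.229, 0.973, 0.0]
contact_force: [0.0, -0.6, -0.4]
gripper_width: 0.0917
finger_force: 0.0
50.95 [ 0.5421 -0.3351  0.4004] [ 0.043  -0.579  -0.3788] [0.0449 0.0182 0.0352]
[[-0.8954  0.4453 -0.0001]
 [ 0.4453  0.8954  0.0002]
 [ 0.0001  0.0001 -1.    ]]
punch_grip 0.79 [258.3 146.4] [ 0.5099 -0.3169  0.067 ] tool [0.0369 0.002  0.3334]
punch_mid 0.6 [258.  138.1] [ 0.5071 -0.3155  0.006 ] tool [0.04   0.002  0.3944]
top 363 ((0.5058966875076294, -0.31705060601234436), (0.018426181748509407, 0.019234785810112953), 63.52778625488281) z 0.10414339658974986 tool [0.0405 0.     0.2963]
foot 428 ((0.5063773989677429, -0.31720760464668274), (0.01832890324294567, 0.06286948919296265), 63.44874572753906) z 0.03215077449579834 tool [0.04   0.0001 0.3682]
[0.031  0.0651 0.1061 0.1076]
walls 1511 ((0.5048819780349731, -0.3175601363182068), (0.04478004202246666, 0.08951975405216217), 64.4512939453125) z 0.024042478925312527 tool [ 0.0411 -0.0009  0.3764]
all 3726 ((0.5049809813499451, -0.31667762994766235), (0.06524520367383957, 0.12203904986381531), 64.07139587402344) z 0.004621761935173857 tool [ 0.0414 -0.0001  0.3958]
block_stop 0.7 [0.51357588 0.10281962 0.025     ]
bar_mid 0.75 [ 0.54876004 -0.0048117   0.031     ]
((0.5367045998573303, -0.0035587623715400696), (0.020566128194332123, 0.1976018100976944), 14.513155937194824)
```

View pics/s2.png

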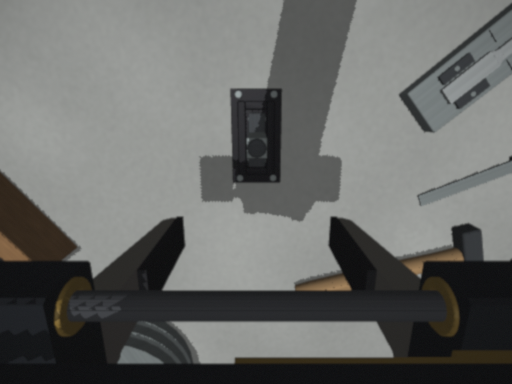

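The punch stands upright in its rest at (256,137), exactly as at the start, with the foot top at 32 mm. The bar is still home and the robot is clear, so I'm handing in.

```bash
python3 -c "
from station import order;print(order.finish_job())"
```

```text
the job is handed in; nothing more can be done
None
```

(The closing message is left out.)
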